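# Rebuild a small disc brake: alternate two toothed plates on a splined hub

## Robot

A 6-joint arm with a two-finger parallel gripper is mounted at the origin on a cart in front of the work surface, level with it; the furniture and walls round the work are solid. World frame = base frame: x ahead of the robot, y to its left, z up, the work surface at z = 0. Lengths are in m, angles in rad, forces in N, time in s.
With the tool pointing down it reaches from about 0.25 to 0.725 m from the base axis. Payload 4 kg.
Tool frame: the origin (TCP) lies midway between the tips of the shut fingers; the grasp point (between the pads) lies 19 mm behind it; z points along the fingers, y is the line along which they close (so a half turn about z gives the same grasp; the last joint's range is limited). The gripper opens to 85 mm and grips with 20 to 120 N. Pads are 22 mm wide; open, the fingers measure 114 mm over their backs; the gripper's body (76 mm by 85 mm) begins 54 mm behind the grasp point. The pads swing forward as they close: fully open they stand 13 mm farther back than shut.
Start: joints at [1.343, 0.241, 0.005, 1.335, 0, 1.571], TCP at [0.113, 0.487, 0.231] pointing down, gripper open.
Joint ranges: [-2.72, 2.72], [-1.05, 1.87], [-1.09, 1.28], [-1.99, 2.15], [-1.42, 1.44], [-3.14, 3.14]. Speed limits (rad/s): [2.79, 2.79, 3.14, 3.14, 3.14, 3.14].

## Interface

Orientations are given as a unit quaternion [x, y, z, w].
In Python, from workcell import get_obs, imaging, workorder gives the robot as it stands.
- The arm moves only by the shell command python3 -m jog 'ROWS'. ROWS is a JSON list of rows, 1 to 10 of them, each of 7 numbers: a rotation vector rx, ry, rz in rad, then dx, dy, dz in m, then the finger opening in m; each row is the pose to reach, as a shift and turn from the pose commanded when the command began, along the tool's axes at that moment; what a row does not reach only later rows make up. A row lasts 1/8 s, in which the tool goes at most 0.0625 m and 0.188 rad, less where a joint would pass 70% of its speed; a pose out of reach is approached as far as the arm can. The fingers move at their own pace and stop on an object; the grip force is fixed at half the most. Time passes only in rows, so rows that do not move let the fingers close. It prints the time, the measured TCP pose, the force, the opening and the grip force at its end.
- get_obs(): the state, without advancing time (a new reading comes with each control period).
- imaging.camera(name): name is "side" or "top" or "wrist"; returns (picture, depth): 400x640x3 uint8, red, green, blue; 400x640 float32, m along the optical axis (not along the pixel's ray), 0 where there is no reading.
- imaging.calibration(name): a dict with "mtx" (3x3 intrinsics, pixels), "k1" (the pictures are not rectified: a ray, as slopes to the right and down, at radius r is drawn at 1 + k1 r^2 times it, then the intrinsics apply), "R" (3x3) and "t" (3): a world point X has camera coordinates R X + t. Camera axes: x right, y down, z forward; pixel columns grow to the right and rows downward; lengths in m; the calibration is good to about 2 mm. A picture is of the moment at which its call begins: read the wrist's pose just before it. calibration takes no time and is no camera call; for the wrist camera it gives the pose at the moment of the call.
- workorder.job_done(): hands the job in; it is judged then, once.
The state is a dict: "clock": time; "joint_pos": joint angles; "joint_vel": joint speeds; "tau": joint torques, N m; "eef_pos": TCP position; "tool_rot": TCP orientation; "ft_force": force on the tool from outside, world axes, zero at the start; "ft_torque": the same for the moment, N m; "grip_width": finger opening in m; "grasp_force": force on a finger pad.
Only numpy, scipy, OpenCV 4.12 (cv2) and the standard library are available. Lean on these libraries where they do the work, as an engineer would, in place of code of your own. Each camera call takes 0.05 s, during which the arm holds its last target. There are 200 camera calls.

## Task

Rebuild the small brake: slide the thick clutch disc over the upright splined hub, flat and fully down on the shoulder, with its tab on the side away from the fixed lug of the brake base, and press it home with some 10 to 25 N for a second before letting go; then do the same with the thinner separator plate on top of it, but with its tab on the lug's side. The hub is locked at an angle that you must find by feel: lower each plate slowly, turn it a little to either side under light pressure until its teeth drop between the ribs, never push plates or brake with more than 50 N, and lower each plate in the gripper all the way instead of letting it drop. Leave the bearing, the hex key and the tape roll where they lie.

Things in the scene. Friction and masses are not known exactly. Their poses are not given: they have to be found in the camera images.
- brake_base: Brake base, bolted down: dark square flange 110x110x10 mm (four bolt heads at its corners 5 mm higher), on it a round aluminium boss 40 mm in diameter whose flat top, the shoulder, is 34 mm above the bench. Origin: centre of the underside, z up. The fixed lug points along its -x. The steel splined hub stands on the shoulder.
- lug (a point): Eye of the fixed lug: an ear 12 mm wide sticking out level from the boss along the base's -x, 24 to 32 mm above the bench, ending 47 mm from the hub's axis; this point is 41 mm from the axis.
- hub_axis (a point): Point on the hub's axis at the height of the shoulder. The hub's lower part: four straight ribs at 90 degrees to each other, 6 mm wide, reaching 15.5 mm from the axis, from the shoulder up to flat tops 60 mm above the bench. The hub is locked (holds over 1 Nm), its ribs at an unknown angle, new each time, up to 0.5 rad either side of the base's x and y axes.
- hub_top (a point): Top of the hub on its axis, 73 mm above the bench. The part above the ribs is a round pilot 23 mm in diameter that centres a plate; its top 5 mm taper to 14 mm. Left of and beyond the brake (from about x = 0.6, y = 0.17) stands a boxy rework station some 0.17 m high with a hot-air handle: pass in front of it or above it.
- clutch_disc: Clutch disc: the thicker, smaller plate, a ring 52 mm across and 12 mm thick with brownish lining segments and a steel core, 0.1 to 0.17 kg. Origin: centre of the underside, z up; the tab points along +x, ending 42 mm from the axis. Best gripped across the rim along its y. Starts flat on a stand; its underside is 34 mm above the bench when home.
- disc_tab (a point): Middle of the clutch disc's tab (12 mm wide), 36 mm from the axis along +x. Bore of both plates: 36 mm, four inward teeth 12 mm wide, tips 12.5 mm from the axis, at 45, 135, 225, 315 degrees from +x. They go between the ribs with about 0.12 rad of play to either side; one of the four fits brings the tab within 0.65 rad of the wanted side, the others leave it a quarter or half turn off.
- separator_plate: Separator plate: the thinner, larger plate, a plain metal ring 60 mm across and 8 mm thick, 0.1 to 0.17 kg, same bore and teeth as the disc. Origin: centre of the underside, z up; the tab points along +x, ending 42 mm from the axis. Best gripped across the rim along its y. Starts flat on the other stand; its underside is 46 mm above the bench when home on the disc.
- separator_tab (a point): Middle of the separator plate's tab (12 mm wide), 36 mm from the plate's axis along its +x.
- stand_1: Grey round parts stand, fixed, 30 mm high, top 42 mm and foot 54 mm in diameter; origin: centre of the underside. Carries the clutch disc at the start.
- stand_2: Grey round parts stand, identical to the other one, fixed; carries the separator plate at the start. The two stands trade places from start to start.
- bearing: Bystander: loose ball bearing 44 mm in diameter, 13 mm high, lying flat. Leave it.
- hex_wrench: Bystander: loose dark L-shaped hex key 34x94x8 mm. Leave it.
- black_tape: Bystander: loose roll of black tape, 69 mm in diameter, 18 mm high. Leave it.

How it is judged:
By the outcome, as a careful person would: the job done as asked, in the order asked, and still so for the second after the job is handed in, with the robot touching nothing.
It also fails if it takes over 72 s, if anything falls off the work surface, if the arm or the gripper's body presses on something with over 40 N, if the wrist force passes 120 N, or if a joint passes its speed limit or range.

## Working session

There is one attempt and no reset: what is moved stays moved. The work goes in short steps, Python scripts to look and compute and a shell command to move; the robot and the scene stay as the last step left them, time stands still between calls to the robot, and variables do not carry over. Pictures are saved under pics/ and viewed, at most 10 in all, crops included, and the job is handed in when it is done.

```bash
mkdir -p pics
cat > h.py <<'E'
import numpy as np,cv2
from scipy.spatial.transform import Rotation as Ro
from workcell import get_obs, imaging, workorder
def ray(c,u,v):
    K=np.array(c['mtx']);k=c['k1']
    d=np.array([(u-K[0,2])/K[0,0],(v-K[1,2])/K[1,1]]);s=d.copy()
    for _ in range(20): s=d/(1+k*(s@s))
    R=np.array(c['R']);t=np.array(c['t']).ravel()
    return -R.T@t, R.T@np.array([s[0],s[1],1])
def atz(c,u,v,z):
    o,r=ray(c,u,v);return o+r*(z-o[2])/r[2]
def proj(c,X):
    K=np.array(c['mtx']);p=np.array(c['R'])@np.array(X)+np.array(c['t']).ravel()
    s=p[:2]/p[2];s=s*(1+c['k1']*(s@s));return K[0,0]*s[0]+K[0,2],K[1,1]*s[1]+K[1,2]
def st():
    o=get_obs();r=Ro.from_quat(o['tool_rot'])
    print(round(o['clock'],2),'p',np.round(o['eef_pos'],4),'F',np.round(o['ft_force'],1),'M',np.round(o['ft_torque'],2),'w',round(float(o['grip_width']),4),'g',round(float(o['grasp_force']),1));print(np.round(r.as_matrix(),3).tolist(),np.round(o['joint_pos'],3));return o,r
def save(n,f,crop=None,s=1):
    p,d=imaging.camera(n);np.save('/tmp/'+f+'_d.npy',d);cv2.imwrite('/tmp/'+f+'.png',p[:,:,::-1])
    if crop: p=p[crop[1]:crop[3],crop[0]:crop[2]]
    cv2.imwrite('pics/'+f+'.png',cv2.resize(p,None,fx=s,fy=s,interpolation=cv2.INTER_CUBIC)[:,:,::-1])
    return p,d
E
python3 - <<'E'
from h import *
st()
save('top','top0',s=1.25)
for n in('top','side','wrist'):
    c=imaging.calibration(n);print(n,np.round(c['mtx'],1).tolist(),c['k1'],np.round(-np.array(c['R']).T@np.array(c['t']).ravel(),3))
E
```

```text
0.0 p [0.1128 0.4865 0.2304] F [0.1 0.3 0.4] M [ 0.01 -0.02  0.  ] w 0.0853 g 0.0
[[-0.974, 0.226, -0.0], [0.226, 0.974, -0.002], [0.0, -0.002, -1.0]] [1.343 0.241 0.004 1.335 0.    1.571]
top [[440.5, 0.0, 319.0], [0.0, 440.5, 197.8], [0.0, 0.0, 1.0]] -0.09862511174966375 [ 0.452 -0.098  0.905]
side [[418.5, 0.0, 321.7], [0.0, 418.5, 191.5], [0.0, 0.0, 1.0]] -0.09995612635201079 [ 0.209 -0.692  0.471]
wrist [[310.6, 0.0, 316.5], [0.0, 310.6, 197.3], [0.0, 0.0, 1.0]] -0.042412546429160036 [0.032 0.506 0.373]
```

View pics/top0.png

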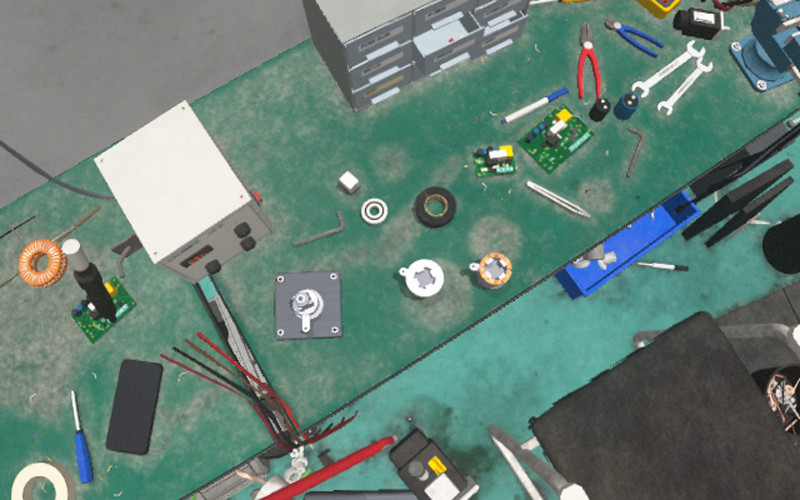

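The overview shows the brake at about (308,305), its lug pointing down to (306,325). The separator is at (425,279) with its tab at (403,271), and the disc at (495,270) with its tab at (473,267). I'll enlarge this area.

Run:
```python
import cv2,numpy as np
p=cv2.imread('/tmp/top0.png');c=p[195:285,210:420]
c=cv2.resize(c,None,fx=3.8,fy=3.8,interpolation=cv2.INTER_CUBIC)
cv2.imwrite('pics/top0c.png',c)
```

```text
(no output)
```

View pics/top0c.png

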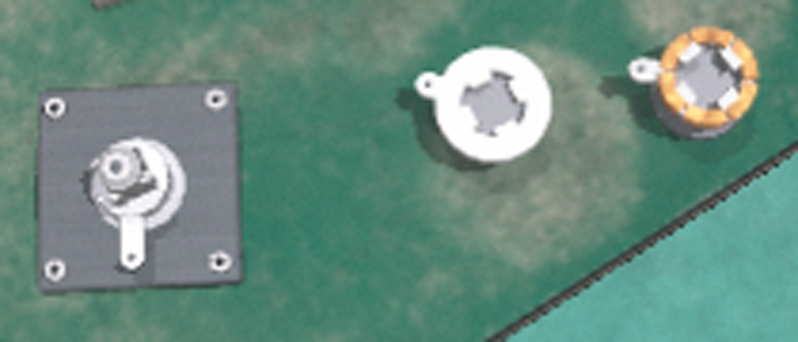

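The crop shows the bolt heads at (55,107), (216,99), (55,269) and (220,262), the hub top at (117,167) and the lug eye at (131,258). The separator's centre is (493,103) with its tab eye at (427,85). The disc's centre is (708,81) with its tab eye at (641,69).

Run:
```python
from h import *
c=imaging.calibration('top');o,r=get_obs(),0
f=lambda u,v,z:atz(c,210+u/3.8,195+v/3.8,z)
b=[f(*q,.015) for q in[(55,107),(216,99),(55,269),(220,262)]]
print('base',np.mean(b,0),[np.round(x,4) for x in b])
print('hub',f(117,167,.073),'lug',f(131,258,.032))
s=f(493,103,.038);t=f(427,85,.038);print('sep',s,t,np.linalg.norm(t-s),np.arctan2(*(t-s)[1::-1]))
s=f(708,81,.042);t=f(641,69,.042);print('disc',s,t,np.linalg.norm(t-s),np.arctan2(*(t-s)[1::-1]))
```

```text
base [0.5863341  0.05366006 0.015     ] [array([0.6293, 0.0987, 0.015 ]), array([0.6315, 0.0107, 0.015 ]), array([0.5414, 0.0967, 0.015 ]), array([0.5432, 0.0085, 0.015 ])]
hub [0.58616183 0.05363321 0.073     ] lug [0.54460281 0.05308824 0.032     ]
sep [ 0.62076237 -0.13828434  0.038     ] [ 0.63139743 -0.10377499  0.038     ] 0.03611093430344793 1.2718526371132508
disc [ 0.62856766 -0.25196407  0.042     ] [ 0.63603927 -0.21690294  0.042     ] 0.03584839397633236 1.3608344205958913
```

```bash
R='[0,0,1.553,-0.562,-0.4,0,0.085]'; python3 -m jog '[[0,0,1.553,-0.562,-0.4,0,0.085],[0,0,1.553,-0.562,-0.4,0,0.085],[0,0,1.553,-0.562,-0.4,0,0.085],[0,0,1.553,-0.562,-0.4,0,0.085],[0,0,1.553,-0.562,-0.4,0,0.085],[0,0,1.553,-0.562,-0.4,0,0.085],[0,0,1.553,-0.562,-0.4,0,0.085],[0,0,1.553,-0.562,-0.4,0,0.085],[0,0,1.553,-0.562,-0.4,0,0.085],[0,0,1.553,-0.562,-0.4,0,0.085]]'; python3 -c "
from h import *
st()"
```

```text
clock: 1.3
eef_pos: [0.5279, 0.0172, 0.2307]
tool_rot: [0.778, 0.629, -0.0, -0.0]
ft_force: [0.9, 1.3, 0.8]
grip_width: 0.085
grasp_force: 0.0
1.3 p [0.5279 0.0172 0.2307] F [0.9 1.3 0.8] M [ 0.02 -0.01  0.02] w 0.085 g 0.0
[[0.209, 0.978, -0.001], [0.978, -0.209, 0.0], [0.0, -0.001, -1.0]] [0.032 0.298 0.08  1.354 0.    1.814]
```

Run:
```python
from h import *
c=imaging.calibration('wrist');u,v=map(int,proj(c,[.586,.054,.06]));print(u,v,np.round(c['R'],2).tolist(),-np.array(c['R']).T@np.array(c['t']).ravel())
x0,y0=max(0,u-70),max(0,v-70);print(x0,y0)
np.savez('/tmp/w1.npz',**{k:np.array(c[k]) for k in c})
save('wrist','w1',(x0,y0,u+70,v+70),4)
```

```text
365 130 [[0.98, -0.21, -0.0], [-0.2, -0.93, 0.32], [-0.07, -0.31, -0.95]] [0.54563934 0.09918739 0.37375876]
295 60
```

View pics/w1.png

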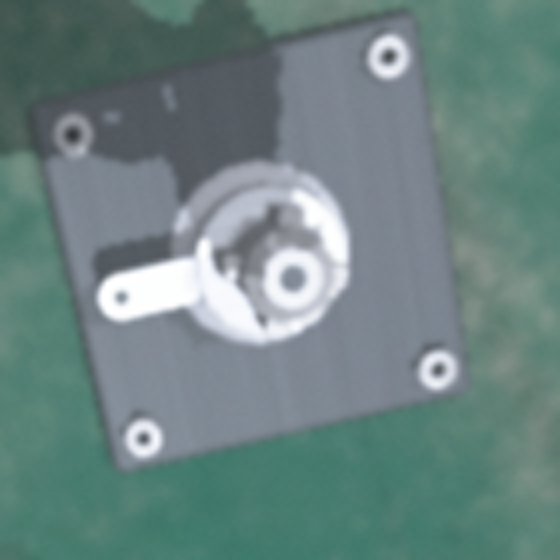

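The wrist crop (origin 295,60, scale 4) shows the lug eye at (120,297), the pilot top at (293,277), and rib tips near (288,212) and (223,267). I'll overlay modelled ribs for several angles.

Run:
```python
from h import *
c=dict(np.load('/tmp/w1.npz'));c['k1']=float(c['k1'])
f=lambda u,v,z:atz(c,295+u/4,60+v/4,z)
h=f(293,277,.073);print('hub',h,'lug',f(120,297,.032),'tips',f(288,212,.06),f(223,267,.06))
print('base',np.mean([f(*q,.015) for q in[(73,135),(388,56),(143,438),(437,370)]],0))
im=cv2.imread('/tmp/w1.png')[80:160,320:400]
out=[]
for th in(-.45,-.25,-.1,.1,.25,.45):
    g=cv2.resize(im,None,fx=5,fy=5,interpolation=cv2.INTER_CUBIC)
    g=g[:300,:265].copy() if 0 else g[50:,50:316].copy()
    for k in range(4):
        a=th+.024+k*np.pi/2;e=np.array([np.cos(a),np.sin(a)]);n=np.array([-e[1],e[0]])
        P=[[*(h[:2]+r*e+w*n),.06] for r,w in((.0115,.003),(.0155,.003),(.0155,-.003),(.0115,-.003))]
        q=[[(x-320)*5-50+2,(y-80)*5-50+2] for x,y in(proj(c,p) for p in P)]
        cv2.polylines(g,[np.int32(q)],True,(0,0,255),1)
    cv2.putText(g,str(th),(5,20),0,.6,(0,255,0),2);out.append(g[:300])
cv2.imwrite('pics/ov.png',np.vstack([np.hstack(out[:3]),np.hstack(out[3:])]))
```

```text
hub [0.58677185 0.05651319 0.073     ] lug [0.54538966 0.05509802 0.032     ] tips [0.58984811 0.07047066 0.06      ] [0.57190373 0.06066244 0.06      ]
base [0.58663185 0.05617174 0.015     ]
```

View pics/ov.png

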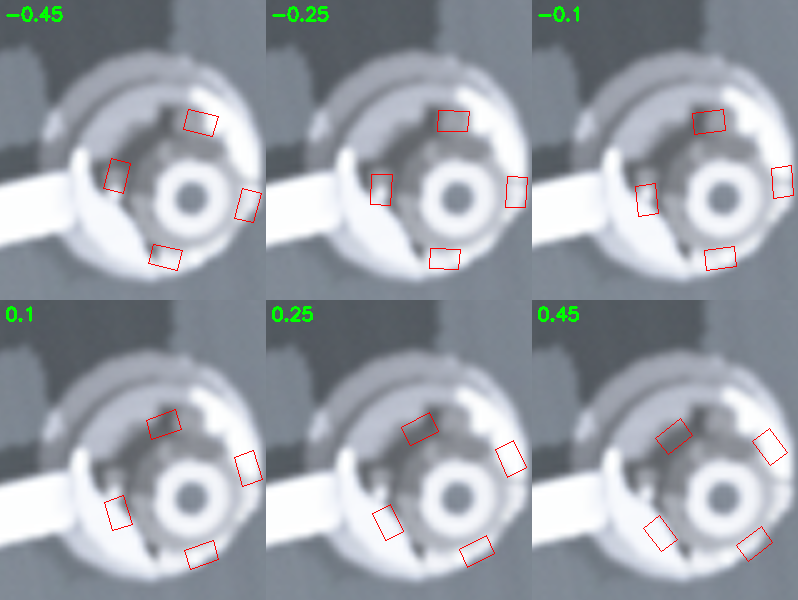

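The overlay at -0.25 fits the ribs best, so the ribs sit at a world yaw of about -0.235 (top rib at (453,121), left rib at (381,190)). I'll move above the disc, turning the tool half a turn to keep joint 6 in range.

```bash
python3 -m jog '[[0,0,-1.57,-0.242,0.155,0,0.085],[0,0,-1.57,-0.242,0.155,0,0.085],[0,0,-1.57,-0.242,0.155,0,0.085],[0,0,-1.57,-0.242,0.155,0,0.085],[0,0,-1.57,-0.242,0.155,0,0.085],[0,0,-1.57,-0.242,0.155,0,0.085],[0,0,-1.57,-0.242,0.155,0,0.085],[0,0,-1.57,-0.242,0.155,0,0.085],[0,0,-1.57,-0.242,0.155,0,0.085]]' && python3 -m jog '[[0,0,-1.57,0,0,0,0.085],[0,0,-1.57,0,0,0,0.085],[0,0,-1.57,0,0,0,0.085],[0,0,-1.57,0,0,0,0.085],[0,0,-1.57,0,0,0,0.085],[0,0,-1.57,0,0,0,0.085],[0,0,-1.57,0,0,0,0.085],[0,0,-1.57,0,0,0,0.085],[0,0,-1.57,0,0,0,0.085]]' >/dev/null
python3 - <<'E'
from h import *
st()
c=imaging.calibration('wrist');u,v=map(int,proj(c,[.6286,-.252,.042]));x0,y0=max(0,u-70),max(0,v-60);print(u,v,x0,y0)
np.savez('/tmp/w2.npz',**{k:np.array(c[k]) for k in c})
save('wrist','w2',(x0,y0,u+70,v+60),4)
E
```

```text
clock: 2.48
eef_pos: [0.6279, -0.2496, 0.2302]
tool_rot: [0.104, 0.995, 0.0, -0.001]
ft_force: [0.5, 0.2, -1.0]
grip_width: 0.0846
grasp_force: 0.0
3.6 p [ 0.6279 -0.2495  0.2303] F [ 0.3 -0.2  0.5] M [0.02 0.01 0.02] w 0.085 g 0.0
[[-0.207, -0.978, -0.002], [-0.978, 0.207, 0.001], [-0.0, 0.002, -1.0]] [-0.378  0.616  0.575  1.532  0.    -1.741]
314 168 244 108
```

View pics/w2.png

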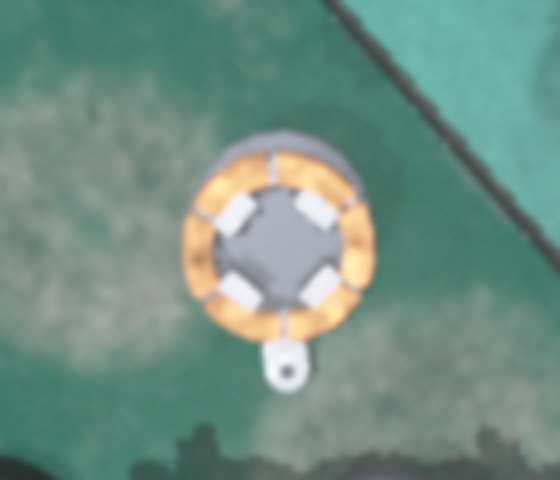

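The disc outline runs from 183 to 376 and 150 to 342, giving a centre at (279.5,246). The tab eye is at (287,372).

Run:
```python
from h import *
c=dict(np.load('/tmp/w2.npz'));c['k1']=float(c['k1'])
f=lambda u,v,z:atz(c,244+u/4,108+v/4,z)
s=f(279.5,246,.042);t=f(287,372,.042);print('disc',s,t,np.linalg.norm(t-s),np.arctan2(*(t-s)[1::-1]))
R=Ro.from_quat(get_obs()['tool_rot']);print(R.inv().apply(s-get_obs()['eef_pos']))
```

```text
disc [ 0.63009219 -0.25083641  0.042     ] [ 0.63563892 -0.2146328   0.042     ] 0.036626051619749925 1.4187692082154297
[ 0.00093288 -0.00283487  0.18830129]
```

```bash
python3 -m jog '[[0,0,-0.03,0.0015,-0.002,0.06,0.085],[0,0,-0.03,0.0015,-0.002,0.12,0.085],[0,0,-0.03,0.0015,-0.002,0.17,0.085],[0,0,-0.03,0.0015,-0.002,0.2,0.085],[0,0,-0.03,0.0015,-0.002,0.216,0.085],[0,0,-0.03,0.0015,-0.002,0.216,0.06],[0,0,-0.03,0.0015,-0.002,0.216,0.04],[0,0,-0.03,0.0015,-0.002,0.216,0.03],[0,0,-0.03,0.0015,-0.002,0.216,0.03],[0,0,-0.03,0.0015,-0.002,0.216,0.03]]'
```

```text
clock: 4.9
eef_pos: [0.6313, -0.2524, 0.0175]
tool_rot: [-0.64, 0.768, -0.002, 0.001]
ft_force: [0.6, -0.3, 6.6]
grip_width: 0.0509
grasp_force: 63.0
```

```bash
python3 -m jog '[[0,0,0,0,0,-0.003,0.03],[0,0,0,0,0,-0.006,0.03],[0,0,0,0,0,-0.012,0.03],[0,0,0,0,0,-0.03,0.03],[0,0,0,0,0,-0.08,0.03],[0,0,0,0,0,-0.08,0.03]]'
python3 - <<'E'
from h import *
st()
p,d=imaging.camera('side')
c=imaging.calibration('side');u,v=map(int,proj(c,[.6293,-.2514,.10]));print(u,v)
x0,y0=max(0,u-60),max(0,v-60)
cv2.imwrite('pics/s1.png',cv2.resize(p[y0:v+60,x0:u+60],None,fx=4,fy=4,interpolation=2)[:,:,::-1])
E
```

```text
clock: 5.65
eef_pos: [0.6338, -0.2534, 0.1024]
tool_rot: [-0.64, 0.768, -0.005, 0.003]
ft_force: [0.8, -0.0, -1.5]
grip_width: 0.0504
grasp_force: 62.8
5.65 p [ 0.6338 -0.2534  0.1024] F [ 0.8 -0.  -1.5] M [ 0.02 -0.02  0.06] w 0.0504 g 62.8
[[-0.181, -0.983, 0.011], [-0.984, 0.181, -0.004], [0.002, -0.012, -1.0]] [-0.38   0.667  0.333  1.224  0.    -1.77 ]
370 219
```

View pics/s1.png

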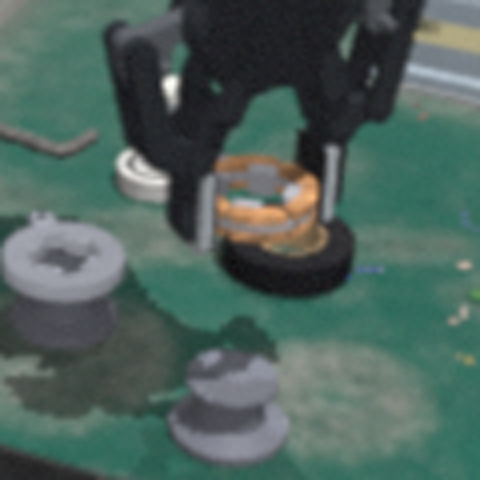

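The disc is held level, at about (265,195) in the crop, with its tab hidden. Next I carry it over the hub.

```bash
python3 -m jog '[[0,0,1.625,-0.293,0.098,0,0.03],[0,0,1.625,-0.293,0.098,0,0.03],[0,0,1.625,-0.293,0.098,0,0.03],[0,0,1.625,-0.293,0.098,0,0.03],[0,0,1.625,-0.293,0.098,0,0.03],[0,0,1.625,-0.293,0.098,0,0.03],[0,0,1.625,-0.293,0.098,0,0.03],[0,0,1.625,-0.293,0.098,0,0.03],[0,0,1.625,-0.293,0.098,0,0.03],[0,0,1.625,-0.293,0.098,0,0.03]]'
python3 - <<'E'
from h import *
st()
c=imaging.calibration('wrist');u,v=map(int,proj(c,[.5865,.055,.1]));print(u,v)
p,d=save('wrist','w3')
p2,d=imaging.camera('side')
c=imaging.calibration('side');u,v=map(int,proj(c,[.5865,.055,.09]));print(u,v)
a=cv2.resize(p[100:,170:470],None,fx=1.33,fy=1.33,interpolation=2);b=cv2.resize(p2[v-50:v+50,u-50:u+50],(399,399),interpolation=2)
cv2.imwrite('pics/m3.png',np.hstack([a,b[:a.shape[0]]])[:,:,::-1]);print(u-50,v-50)
E
```

```text
clock: 6.95
eef_pos: [0.5857, 0.054, 0.0946]
tool_rot: [0.117, 0.993, -0.0, -0.001]
ft_force: [0.8, -0.3, -1.4]
grip_width: 0.0506
grasp_force: 62.9
6.95 p [0.5857 0.054  0.0946] F [ 0.8 -0.3 -1.4] M [ 0.07 -0.    0.02] w 0.0506 g 62.9
[[-0.973, 0.232, -0.002], [0.232, 0.973, -0.0], [0.002, -0.001, -1.0]] [ 0.092  0.503  0.024  1.093 -0.     0.326]
316 265
262 166
212 116
```

View pics/m3.png

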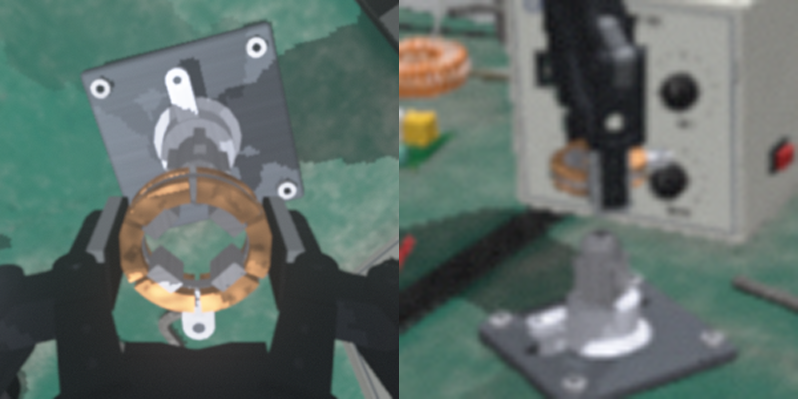

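Left: the disc sits at (196,240) with its tab at (198,327), away from the lug at (178,80). Right: it hangs above the hub. I'll lower it onto the pilot.

```bash
python3 -m jog '[[0,0,0,-0.0005,0.001,0.015,0.03],[0,0,0,-0.0005,0.001,0.028,0.03],[0,0,0,-0.0005,0.001,0.031,0.03],[0,0,0,-0.0005,0.001,0.034,0.03],[0,0,0,-0.0005,0.001,0.037,0.03],[0,0,0,-0.0005,0.001,0.04,0.03],[0,0,0,-0.0005,0.001,0.042,0.03],[0,0,0,-0.0005,0.001,0.042,0.03]]' && python3 -c "
from h import *
st()"
```

```text
clock: 8.05
eef_pos: [0.5869, 0.055, 0.0532]
tool_rot: [0.118, 0.993, 0.0, -0.0]
ft_force: [-0.6, 0.4, -1.7]
grip_width: 0.0505
grasp_force: 62.9
8.05 p [0.5869 0.055  0.0532] F [-0.6  0.4 -1.7] M [ 0.14  0.11 -0.03] w 0.0505 g 62.9
[[-0.972, 0.233, -0.0], [0.233, 0.972, 0.0], [0.0, 0.0, -1.0]] [ 0.093  0.545 -0.025  1.001  0.     0.329]
```

```bash
python3 -m jog '[[0,0,0,0,0,0.002,0.03],[0,0,0,0,0,0.004,0.03],[0,0,0,0,0,0.006,0.03],[0,0,0,0,0,0.0075,0.03],[0,0,0,0,0,0.009,0.03],[0,0,0,0,0,0.01,0.03]]' && python3 -c "
from h import *
st()"
```

```text
clock: 8.8
eef_pos: [0.5864, 0.0549, 0.0428]
tool_rot: [0.118, 0.993, -0.0, -0.001]
ft_force: [-4.4, 1.8, 1.4]
grip_width: 0.0505
grasp_force: 63.1
8.8 p [0.5864 0.0549 0.0428] F [-4.4  1.8  1.4] M [ 0.19  0.71 -0.03] w 0.0505 g 63.1
[[-0.972, 0.234, -0.001], [0.234, 0.972, 0.0], [0.001, -0.0, -1.0]] [ 0.093  0.556 -0.036  0.98   0.     0.329]
```

```bash
python3 -m jog '[[0,0,0,0.001,0,0,0.03],[0,0,0,0.001,0,0.002,0.03],[0,0,0,0.001,0,0.004,0.03],[0,0,0,0.001,0,0.006,0.03],[0,0,0,0.001,0,0.008,0.03]]' && python3 -c "
from h import *
st()"
```

```text
clock: 9.43
eef_pos: [0.5861, 0.0551, 0.0351]
tool_rot: [0.118, 0.993, -0.0, -0.0]
ft_force: [-1.9, 1.0, -0.5]
grip_width: 0.0508
grasp_force: 63.0
9.43 p [0.5861 0.0551 0.0351] F [-1.9  1.  -0.5] M [ 0.15  0.53 -0.08] w 0.0508 g 63.0
[[-0.972, 0.234, -0.0], [0.234, 0.972, -0.0], [0.0, -0.0, -1.0]] [ 0.094  0.563 -0.047  0.961  0.     0.33 ]
```

The teeth have dropped between the ribs. I'll continue down to the shoulder.

```bash
python3 -m jog '[[0,0,0,0.0005,0,0.003,0.03],[0,0,0,0.0005,0,0.006,0.03],[0,0,0,0.0005,0,0.009,0.03],[0,0,0,0.0005,0,0.011,0.03],[0,0,0,0.0005,0,0.0125,0.03],[0,0,0,0.0005,0,0.0135,0.03]]' && python3 -c "
from h import *
st()"
```

```text
clock: 10.18
eef_pos: [0.5859, 0.0552, 0.0218]
tool_rot: [0.118, 0.993, -0.0, 0.0]
ft_force: [-0.1, -0.2, -1.1]
grip_width: 0.051
grasp_force: 63.0
10.18 p [0.5859 0.0552 0.0218] F [-0.1 -0.2 -1.1] M [ 0.04  0.11 -0.03] w 0.051 g 63.0
[[-0.972, 0.234, 0.0], [0.234, 0.972, -0.0], [-0.0, -0.0, -1.0]] [ 0.094  0.578 -0.062  0.931 -0.     0.33 ]
```

```bash
python3 -m jog '[[0,0,0,0,0,0.001,0.03],[0,0,0,0,0,0.0015,0.03],[0,0,0,0,0,0.002,0.03]]' && python3 -m jog '[[0,0,0,0,0,0.0005,0.03],[0,0,0,0,0,0.001,0.03]]'
```

```text
clock: 10.55
eef_pos: [0.5859, 0.0552, 0.0214]
tool_rot: [0.118, 0.993, 0.0, 0.001]
ft_force: [-4.3, 0.4, 10.7]
grip_width: 0.0506
grasp_force: 64.0
clock: 10.8
eef_pos: [0.5859, 0.0552, 0.0213]
tool_rot: [0.118, 0.993, 0.0, 0.001]
ft_force: [-6.4, 0.1, 15.0]
grip_width: 0.0504
grasp_force: 64.5
```

Contact is at the expected height with 15 N. I'll hold for over a second.

```bash
python3 -m jog '[[0,0,0,0.0003,0,0.0002,0.03],[0,0,0,0.0003,0,0.0002,0.03],[0,0,0,0.0003,0,0.0002,0.03],[0,0,0,0.0003,0,0.0002,0.03],[0,0,0,0.0003,0,0.0002,0.03],[0,0,0,0.0003,0,0.0002,0.03],[0,0,0,0.0003,0,0.0002,0.03],[0,0,0,0.0003,0,0.0002,0.03],[0,0,0,0.0003,0,0.0002,0.03],[0,0,0,0.0003,0,0.0002,0.03]]' && python3 -c "
from h import *
st()"
```

```text
clock: 12.05
eef_pos: [0.586, 0.0552, 0.0214]
tool_rot: [0.118, 0.993, 0.0, 0.001]
ft_force: [-5.6, -0.7, 14.1]
grip_width: 0.0504
grasp_force: 64.5
12.05 p [0.586  0.0552 0.0214] F [-5.6 -0.7 14.1] M [-0.22  1.16  0.04] w 0.0504 g 64.5
[[-0.972, 0.234, 0.002], [0.234, 0.972, -0.0], [-0.002, 0.0, -1.0]] [ 0.094  0.577 -0.064  0.927 -0.     0.33 ]
```

```bash
python3 -m jog '[[0,0,0,0,0,-0.001,0.055],[0,0,0,0,0,-0.001,0.07],[0,0,0,0,0,-0.001,0.075],[0,0,0,0,0,-0.001,0.075],[0,0,0,0,0,-0.01,0.075],[0,0,0,0,0,-0.03,0.075],[0,0,0,0,0,-0.07,0.075],[0,0,0,0,0,-0.12,0.085],[0,0,0,0,0,-0.15,0.085],[0,0,0,0,0,-0.15,0.085]]'
python3 - <<'E'
from h import *
st()
R=Ro.from_quat(get_obs()['tool_rot'])
print(R.inv().apply(np.array([.621,-.1375,.17])-get_obs()['eef_pos']))
E
```

```text
clock: 13.3
eef_pos: [0.5877, 0.0556, 0.1726]
tool_rot: [0.118, 0.993, 0.001, 0.004]
ft_force: [0.1, -0.4, -1.0]
grip_width: 0.0851
grasp_force: 0.0
13.3 p [0.5877 0.0556 0.1726] F [ 0.1 -0.4 -1. ] M [-0.03 -0.03  0.01] w 0.0851 g 0.0
[[-0.972, 0.234, 0.008], [0.234, 0.972, 0.001], [-0.007, 0.002, -1.0]] [0.094 0.442 0.14  1.261 0.    0.33 ]
[-0.07748969 -0.17993504  0.0027309 ]
```

```bash
python3 -m jog '[[0,0,1.634,-0.077,-0.18,0,0.085],[0,0,1.634,-0.077,-0.18,0,0.085],[0,0,1.634,-0.077,-0.18,0,0.085],[0,0,1.634,-0.077,-0.18,0,0.085],[0,0,1.634,-0.077,-0.18,0,0.085],[0,0,1.634,-0.077,-0.18,0,0.085],[0,0,1.634,-0.077,-0.18,0,0.085],[0,0,1.634,-0.077,-0.18,0,0.085],[0,0,1.634,-0.077,-0.18,0,0.085],[0,0,1.634,-0.077,-0.18,0,0.085]]'
python3 - <<'E'
from h import *
st()
c=imaging.calibration('wrist')
np.savez('/tmp/w4.npz',**{k:np.array(c[k]) for k in c})
u,v=map(int,proj(c,[.621,-.138,.038]));x0,y0=u-90,max(0,v-70);print(u,v,x0,y0)
p,d=save('wrist','w4',(x0,y0,u+90,v+80),4)
c=imaging.calibration('top');u,v=map(int,proj(c,[.586,.055,.045]))
save('top','t4')
b=cv2.imread('/tmp/t4.png')[v-25:v+25,u-25:u+25]
g=cv2.imread('pics/w4.png');g=np.vstack([g])
print(g.shape);b=cv2.resize(b,(250,250),interpolation=2);g[:250,g.shape[1]-200:]=b[:,25:225];cv2.imwrite('pics/w4.png',g[:600,:800])
E
```

```text
clock: 14.55
eef_pos: [0.6175, -0.1376, 0.1673]
tool_rot: [0.804, 0.595, -0.001, -0.001]
ft_force: [0.1, -0.0, 0.1]
grip_width: 0.085
grasp_force: 0.0
14.55 p [ 0.6175 -0.1376  0.1673] F [ 0.1 -0.   0.1] M [-0.01  0.05  0.  ] w 0.085 g 0.0
[[0.293, 0.956, -0.002], [0.956, -0.293, 0.0], [-0.0, -0.002, -1.0]] [-0.219  0.539  0.281  1.316 -0.     1.649]
320 188 230 118
(600, 720, 3)
```

View pics/w4.png

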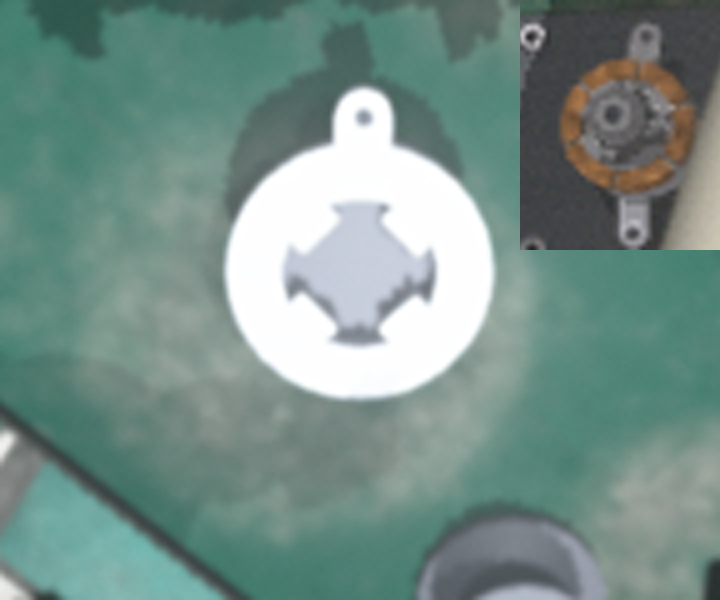

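The inset shows the disc home, with its tab (up) opposite the lug. The separator's centre is at (360,269) and its tab eye at (364,118).

Run:
```python
from h import *
c=dict(np.load('/tmp/w4.npz'));c['k1']=float(c['k1'])
f=lambda u,v,z:atz(c,230+u/4,118+v/4,z)
s=f(360,269,.038);t=f(364,118,.038);print('sep',s,t,np.linalg.norm(t-s),np.arctan2(*(t-s)[1::-1]))
a=f(226,269,.038);b=f(494,269,.038);print(np.linalg.norm(a-b))
R=Ro.from_quat(get_obs()['tool_rot'])
for m in (s,np.array([.6208,-.1383,.038])):print(R.inv().apply(m-get_obs()['eef_pos']))
```

```text
sep [ 0.62128276 -0.13524099  0.038     ] [ 0.63209955 -0.10238516  0.038     ] 0.03459058526030622 1.252752566329788
0.061237894759204284
[0.00329074 0.00289973 0.12970878]
[0.00022434 0.00333306 0.12970843]
```

```bash
python3 -m jog '[[0,0,0.01,0.0015,0.003,0.05,0.085],[0,0,0.01,0.0015,0.003,0.1,0.085],[0,0,0.01,0.0015,0.003,0.14,0.085],[0,0,0.01,0.0015,0.003,0.155,0.085],[0,0,0.01,0.0015,0.003,0.155,0.085],[0,0,0.01,0.0015,0.003,0.155,0.065],[0,0,0.01,0.0015,0.003,0.155,0.04],[0,0,0.01,0.0015,0.003,0.155,0.04],[0,0,0.01,0.0015,0.003,0.155,0.04],[0,0,0.01,0.0015,0.003,0.155,0.04]]' && python3 -c "
from h import *
st()"
```

```text
clock: 15.9
eef_pos: [0.6235, -0.1376, 0.0164]
tool_rot: [0.807, 0.59, 0.002, 0.002]
ft_force: [-1.0, 0.3, 6.1]
grip_width: 0.0586
grasp_force: 64.9
15.9 p [ 0.6235 -0.1376  0.0164] F [-1.   0.3  6.1] M [-0.01  0.16 -0.04] w 0.0586 g 64.9
[[0.304, 0.953, 0.005], [0.953, -0.304, -0.001], [0.0, 0.005, -1.0]] [-0.217  0.665  0.086  0.987 -0.     1.662]
```

```bash
python3 -m jog '[[0,0,0,0,0,-0.005,0.04],[0,0,0,0,0,-0.02,0.04],[0,0,0,0,0,-0.06,0.04],[0,0,0,0,0,-0.1,0.04],[0,0,-1.645,0.173,-0.092,-0.1,0.04],[0,0,-1.645,0.173,-0.092,-0.1,0.04],[0,0,-1.645,0.173,-0.092,-0.1,0.04],[0,0,-1.645,0.173,-0.092,-0.1,0.04],[0,0,-1.645,0.173,-0.092,-0.1,0.04],[0,0,-1.645,0.173,-0.092,-0.1,0.04]]'
python3 - <<'E'
from h import *
o,R=st()
y=1.645-0.309;d=np.array([.586,.0552])-o['eef_pos'][:2]
yaw=np.arctan2(R.as_matrix()[1,1],R.as_matrix()[0,1]);print('turn rz',-(y-yaw),R.inv().apply([*d,0]))
E
```

```text
clock: 17.15
eef_pos: [0.5864, 0.0563, 0.1145]
tool_rot: [0.365, 0.931, 0.0, 0.0]
ft_force: [0.3, 0.5, -1.6]
grip_width: 0.0582
grasp_force: 64.7
17.15 p [0.5864 0.0563 0.1145] F [ 0.3  0.5 -1.6] M [-0.01  0.03 -0.  ] w 0.0582 g 64.7
[[-0.733, 0.68, 0.001], [0.68, 0.733, -0.0], [-0.0, 0.0, -1.0]] [ 0.096  0.486  0.052  1.136 -0.     0.843]
turn rz -0.5126389919010977 [-4.07257400e-04 -1.10040938e-03 -2.55075671e-07]
```

```bash
python3 -m jog '[[0,0,-0.513,-0.0004,-0.001,0,0.04],[0,0,-0.513,-0.0004,-0.001,0,0.04],[0,0,-0.513,-0.0004,-0.001,0,0.04],[0,0,-0.513,-0.0004,-0.001,0.02,0.04],[0,0,-0.513,-0.0004,-0.001,0.035,0.04],[0,0,-0.513,-0.0004,-0.001,0.045,0.04],[0,0,-0.513,-0.0004,-0.001,0.052,0.04],[0,0,-0.513,-0.0004,-0.001,0.057,0.04],[0,0,-0.513,-0.0004,-0.001,0.061,0.04],[0,0,-0.513,-0.0004,-0.001,0.063,0.04]]'
python3 - <<'E'
from h import *
o,R=st()
E
```

```text
clock: 18.4
eef_pos: [0.5862, 0.0546, 0.0506]
tool_rot: [0.121, 0.993, 0.0, 0.0]
ft_force: [0.1, 0.2, -1.2]
grip_width: 0.0584
grasp_force: 64.7
18.4 p [0.5862 0.0546 0.0506] F [ 0.1  0.2 -1.2] M [-0.03 -0.05  0.01] w 0.0584 g 64.7
[[-0.971, 0.239, 0.0], [0.239, 0.971, 0.0], [-0.0, 0.0, -1.0]] [ 0.093  0.546 -0.031  0.994  0.     0.335]
```

Almost no forces on the pilot. I'll lower to the ribs (contact expected near TCP z 0.0464).

```bash
python3 -m jog '[[0,0,0,0,0,0.002,0.04],[0,0,0,0,0,0.0035,0.04],[0,0,0,0,0,0.005,0.04],[0,0,0,0,0,0.006,0.04],[0,0,0,0,0,0.007,0.04],[0,0,0,0,0,0.008,0.04],[0,0,0,0,0,0.008,0.04]]'
python3 - <<'E'
from h import *
o,R=st()
E
```

```text
clock: 19.27
eef_pos: [0.5861, 0.0546, 0.0425]
tool_rot: [0.121, 0.993, -0.0, -0.0]
ft_force: [-0.0, -0.5, -2.2]
grip_width: 0.0584
grasp_force: 64.7
19.27 p [0.5861 0.0546 0.0425] F [-0.  -0.5 -2.2] M [0.03 0.02 0.05] w 0.0584 g 64.7
[[-0.971, 0.239, -0.0], [0.239, 0.971, -0.0], [0.0, -0.0, -1.0]] [ 0.093  0.555 -0.04   0.977 -0.     0.335]
```

```bash
python3 -m jog '[[0,0,0,0,0,0.002,0.04],[0,0,0,0,0,0.004,0.04],[0,0,0,0,0,0.006,0.04],[0,0,0,0,0,0.008,0.04],[0,0,0,0,0,0.009,0.04],[0,0,0,0,0,0.0095,0.04]]'
python3 - <<'E'
from h import *
o,R=st()
E
```

```text
clock: 20.02
eef_pos: [0.5861, 0.0547, 0.033]
tool_rot: [0.121, 0.993, -0.0, -0.0]
ft_force: [0.1, -0.6, -1.1]
grip_width: 0.0585
grasp_force: 64.7
20.02 p [0.5861 0.0547 0.033 ] F [ 0.1 -0.6 -1.1] M [-0.   -0.07 -0.03] w 0.0585 g 64.7
[[-0.971, 0.239, -0.0], [0.239, 0.971, -0.0], [0.0, -0.0, -1.0]] [ 0.093  0.566 -0.049  0.956 -0.     0.335]
```

```bash
python3 -m jog '[[0,0,0,0,0,0.001,0.04],[0,0,0,0,0,0.0015,0.04],[0,0,0,0,0,0.002,0.04]]' && python3 -m jog '[[0,0,0,0,0,0.0005,0.04],[0,0,0,0,0,0.001,0.04]]'
```

```text
clock: 20.4
eef_pos: [0.5863, 0.0547, 0.0324]
tool_rot: [0.121, 0.993, 0.0, 0.0]
ft_force: [-3.0, -0.6, 8.6]
grip_width: 0.0582
grasp_force: 65.7
clock: 20.65
eef_pos: [0.5863, 0.0547, 0.0324]
tool_rot: [0.121, 0.993, 0.0, 0.001]
ft_force: [-6.2, -0.6, 14.1]
grip_width: 0.0586
grasp_force: 66.2
```

Home at the expected height. I'll hold the press, then release and rise.

```bash
python3 -m jog '[[0,0,0,0.0003,0,0.0003,0.04],[0,0,0,0.0003,0,0.0003,0.04],[0,0,0,0.0003,0,0.0003,0.04],[0,0,0,0.0003,0,0.0003,0.04],[0,0,0,0.0003,0,0.0003,0.04],[0,0,0,0.0003,0,0.0003,0.04],[0,0,0,0.0003,0,0.0003,0.04],[0,0,0,0.0003,0,0.0003,0.04],[0,0,0,0.0003,0,0.0003,0.04],[0,0,0,0.0003,0,0.0003,0.04]]' && python3 -m jog '[[0,0,0,0,0,-0.001,0.065],[0,0,0,0,0,-0.001,0.08],[0,0,0,0,0,-0.001,0.08],[0,0,0,0,0,-0.001,0.08],[0,0,0,0,0,-0.01,0.08],[0,0,0,0,0,-0.03,0.08],[0,0,0,0,0,-0.07,0.08],[0,0,0,0,0,-0.12,0.085],[0,0,0,0,0,-0.17,0.085],[0,0,0,0,0,-0.17,0.085]]' && python3 -m jog '[[0,0,0,0.05,0,0,0.085],[0,0,0,0.1,0,0,0.085],[0,0,0,0.1,0,0,0.085]]'
python3 - <<'E'
from h import *
save('wrist','w5')
c=imaging.calibration('side');u,v=map(int,proj(c,[.586,.055,.045]))
p,d=imaging.camera('side')
a=cv2.imread('/tmp/w5.png')[60:310,170:470]
b=cv2.resize(p[v-40:v+40,u-40:u+40],(400,400),interpolation=2)[:,:,::-1]
cv2.imwrite('pics/end.png',np.hstack([cv2.resize(a,(400,400)),b]))
E
```

```text
clock: 21.9
eef_pos: [0.5863, 0.0547, 0.0324]
tool_rot: [0.121, 0.993, 0.0, 0.001]
ft_force: [-5.7, -0.4, 13.0]
grip_width: 0.0583
grasp_force: 66.1
clock: 23.15
eef_pos: [0.589, 0.055, 0.206]
tool_rot: [0.121, 0.993, 0.001, 0.006]
ft_force: [-0.1, -0.1, 0.1]
grip_width: 0.0848
grasp_force: 0.0
clock: 23.52
eef_pos: [0.484, 0.0789, 0.1986]
tool_rot: [0.12, 0.993, -0.001, -0.003]
ft_force: [-0.3, -0.2, -0.2]
grip_width: 0.085
grasp_force: 0.0
```

View pics/end.png

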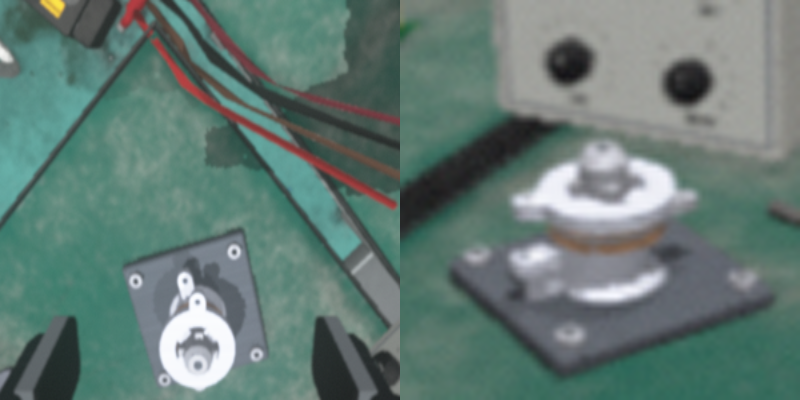

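Both plates sit flat: the separator's tab is at (197,300), over the lug at (185,281), and the disc's tab is on the far side. The gripper is clear.

```bash
python3 -c "
from workcell import workorder
print(workorder.job_done())"
```

```text
the job is handed in; nothing more can be done
None
```

The brake is rebuilt and handed in at about 24 s: clutch disc home with its tab away from the lug, separator plate on top with its tab on the lug's side, each pressed for over a second at 13–15 N measured. I set both plates to the rib angle read from a wrist-camera image, and they dropped in without any turning by feel.

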